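# Check an empty candle jar with the probe through the sliding guide

## Robot

A 6-joint arm with a two-finger parallel gripper is mounted at the origin on the work surface. World frame = base frame: x ahead of the robot, y to its left, z up, the work surface at z = 0. Lengths are in m, angles in rad, forces in N, time in s.
With the tool pointing down it reaches from about 0.275 to 1 m from the base axis. Payload 8.4 kg.
Tool frame: the origin (TCP) lies on the centre line of the jaws, within the pads' length; the fingertips stand 17 mm ahead of it and the grasp point (between the pads) lies 2 mm behind it (bot.tcp_to_tips is the z of the fingertips in the tool frame, in m); z points along the fingers, y is the line along which they close (so a half turn about z gives the same grasp; the last joint's range is limited). The gripper opens to 85 mm and grips with 20 to 120 N. Pads are 22 mm wide; open, the fingers measure 114 mm over their backs; the gripper's body (76 mm by 85 mm) begins 54 mm behind the grasp point. The pads swing forward as they close: fully open they stand 13 mm farther back than shut.
Start: joints at [1.338, 0.353, 1.633, -0, 1.155, -0.002], TCP at [0.143, 0.608, 0.248] pointing down, gripper open.
Joint ranges: [-2.63, 2.63], [-0.92, 2.1], [0.06, 2.66], [-1.3, 4.44], [0, 2.69], [-3.02, 3.02]. Speed limits (rad/s): [2.22, 2.22, 2.79, 3.14, 3.14, 3.14].

## Interface

Orientations are given as a unit quaternion [x, y, z, w].
In Python, from workcell import bot, hand, kinematics, get_obs, vision, hand_in gives the robot as it stands. The module is installed in compiled form; this text tells all that it offers. Calls block until the motion is done:
- bot.reach(position, orientation): joint-space move of the TCP to a pose.
- bot.servo_line(position, ori=None, velocity=0.15): straight line of the TCP; ori=None keeps the orientation; velocity is the mean speed in m/s.
- bot.goto_joints(angles): joint-space move.
- hand.move_gripper(opening, strength=None): finger opening in m; strength is the grip in N (None keeps the last); returns when the fingers have stopped.
- bot.dwell(seconds).
- kinematics.solve_ik(position, orientation): joint angles nearest the present ones, or None.
- get_obs(): the state.
- vision.read_camera(name): name is "side" or "top"; returns a dict with "frame" (384x512x3 uint8, red, green, blue), "intrinsics" (3x3 intrinsics, pixels), "view" (4x4, takes a point from world to camera coordinates). Camera axes: x right, y down, z forward; pixel columns grow to the right and rows downward; lengths in m; the calibration is good to about 2 mm. A picture is of the moment at which its call begins. There is no depth.
A pose or a line that the arm cannot do raises bot.IKError and nothing moves.
- hand_in(): hands the job in; it is judged then, once.
The state is a dict: "time_s": time; "joint_pos": joint angles; "joint_vel": joint speeds; "joint_efforts": joint torques, N m; "position": TCP position; "orientation": TCP orientation; "wrist_force": force on the tool from outside, world axes, zero at the start; "ft_torque": the same for the moment, N m; "gripper_width": finger opening in m; "grip_force": force on a finger pad.
Only numpy, scipy, OpenCV 4.12 (cv2) and the standard library are available. Lean on these libraries where they do the work, as an engineer would, in place of code of your own. Each camera call takes 0.05 s, during which the arm holds its last target. There are 200 camera calls.

## Task

Slide the blue guide along its rail until its white hole stands over the middle of the amber jar, and lock it there by turning the red clamp knob clockwise (seen from above) to its stop. Then take the probe by its black handle out of its stand and lower its rod through the white hole, upright and centred, touching neither the hole nor the jar, until the red band is level with the top of the white plate. Finish while still holding it there, still; do not shift the jar, and leave the other things on the table where they are.

Things in the scene. Friction and masses are not known exactly. Their poses are not given: they have to be found in the camera images.
- fixture: Jar fixture, fixed to the table: plywood base 200 (x) by 300 (y) by 12 mm, two dark strips 10 mm high along y as a track for the jar, and at the +x side an aluminium rail along y, top 132 mm up, on two posts. Origin: centre of the base's underside. z up; the guide slides along its y. In its frame the rail is at x = +60 mm, the middle of track and guide hole at x = -45 mm.
- guide (a joint): Slide of the blue guide along the fixture's +y axis, 0 to 0.160 m; slides with about 2 N while the clamp is loose, held fast by friction (some 10 N) when the clamp is at its stop. It starts at 0 to 0.040 m and always has to go to +y to reach the jar.
- guide_arm: The guide's arm, moving with the slide: a blue bar 30 mm wide and 12 mm thick from the slide block out over the track, ending in a white plate 56 x 56 x 12 mm with the bore, 20 mm in diameter, through its middle; plate top 134 mm, underside 122 mm above the table. Axes parallel to the fixture's. Origin at table height, 45 mm to +x of the bore's axis: for the hole use guide_mouth.
- guide_mouth (a point): Centre of the bore at the white plate's top face. Axes parallel to the fixture's; z up along the bore.
- clamp (a joint): Angle of the red clamp knob, rad: 0 loose, grows clockwise seen from above, stop at 1.25 (locked). Starts at 0 to 0.15. It needs about 0.15 N m to turn, 0.3 near the stop, and stays where it is left. From about 0.9 on it holds the guide.
- clamp_grip (a point): Grip point of the red knob on the slide block, on its upright axis, 181 mm above the table, 105 mm to the fixture's +x of the bore. Its grip is a bar 42 mm long along this frame's x (fixture's x at joint 0), 14 mm thick; bar top 7 mm above this point, disc (44 mm across) 23 mm below. The frame turns with the knob: clockwise, its yaw falls. It rides on the guide and can push it.
- jar: The empty amber glass jar, open at the top, loose in the fixture's track: outside diameter 76 mm, inside 69 mm, 85 mm tall, floor 6 mm thick. Origin: centre of its underside, 12 mm above the table.
- jar_rim (a point): Centre of the jar's mouth, 97 mm above the table (25 mm below the white plate's underside).
- stand: Plywood probe stand, fixed to the table: foot 90 x 90 mm, two side walls and a top plate 80 x 80 mm, its top 130 mm above the table, with a 14 mm hole in the middle in which the probe hangs by the shoulder of its handle. Origin: centre of the foot's underside.
- probe: The probe, loose, 60 to 130 g: steel rod 10 mm in diameter, 115 mm long; above it a square black handle 22 x 22 mm, 70 mm tall (115 to 185 mm above the tip). Origin: centre of the rod's tip; z up along the rod, x and y square to the handle's sides. It starts upright in the stand, tip 15 mm above the table.
- probe_band (a point): Middle of the red band (10 mm wide) on the rod, 85 mm above the tip; when it is level with the plate's top the tip is inside the jar, 31 mm above its floor.
- probe_grip (a point): Point on the probe's axis inside the black handle, 155 mm above the tip, 30 mm below the handle's top: good for gripping.
- candle_a: Bystander: white candle in a glass jar, 74 mm in diameter, 86 mm tall; origin under its centre.
- candle_b: Bystander: white candle like candle_a.
- candle_c: Bystander: white candle like candle_a.
- tin_a: Bystander: brass candle tin with lid, 71 mm in diameter, 50 mm tall; origin under its centre.
- tin_b: Bystander: dark candle tin like tin_a.
- cap_jar: Bystander: clear glass storage jar with black cap, 84 mm in diameter, 130 mm tall; origin under its centre.
- wick_pot: Bystander: small aluminium pot, 30 mm in diameter, 26 mm tall, standing on the fixture's base between the track and the rail.
Things that resemble listed ones, but are neither listed nor needed, are in the scene too. There is more than one size of the probe; the one meant has the size given above.

How it is judged:
By the outcome, as a careful person would: the job done as asked, in the order asked, and still so for the second after the job is handed in, while the arm keeps its last pose, push and grip.
It also fails if it takes over 67 s, if anything falls off the work surface, if the arm or the gripper's body presses on something with over 40 N, if the wrist force passes 120 N, or if a joint passes its speed limit or range.

## Working session

There is one attempt and no reset: what is moved stays moved. The work goes in short steps, each a Python script; the robot and the scene stay as the last script left them, time stands still between calls to the robot, and variables do not carry over. Pictures are saved under pics/ and viewed, at most 10 in all, crops included, and the job is handed in when it is done.

```bash
mkdir -p pics
python3 - <<'E'
from workcell import vision,get_obs
import cv2,numpy as np
for n in("top","side"):
    c=vision.read_camera(n); cv2.imwrite(f"pics/{n}0.png",cv2.resize(c["frame"][:,:,::-1],(800,600),interpolation=cv2.INTER_CUBIC)); print(n,c["intrinsics"],np.round(c["view"],4).tolist())
    np.savez(n+"0.npz",**c)
print(get_obs())
E
```

```text
top [[459.69023038   0.         252.0326786 ]
 [  0.         459.69023038 198.29398263]
 [  0.           0.           1.        ]] [[0.0249, -0.9997, 0.0071, -0.0117], [-0.9955, -0.0255, -0.0912, 0.6261], [0.0914, -0.0048, -0.9958, 1.7383], [0.0, 0.0, 0.0, 1.0]]
side [[464.17210138   0.         261.28085886]
 [  0.         464.17210138 191.4363755 ]
 [  0.           0.           1.        ]] [[0.9945, -0.1043, -0.0119, -0.6001], [-0.0618, -0.4899, -0.8696, 0.1743], [0.0849, 0.8655, -0.4936, 1.3365], [0.0, 0.0, 0.0, 1.0]]
{'time_s': 0.1, 'joint_pos': array([ 1.33763947e+00,  3.53577182e-01,  1.63405152e+00,  1.51362730e-05,
        1.15518519e+00, -2.38897375e-03]), 'joint_vel': array([ 0.00150602, -0.00057407, -0.00198807,  0.00151835, -0.0003086 ,
       -0.00073267]), 'joint_efforts': array([ 2.33251187e-03, -6.06352973e+01, -3.42815673e+01,  5.80533901e-05,
        4.05302300e-03, -1.48387210e-05]), 'position': array([0.14285047, 0.60804867, 0.24764133]), 'orientation': array([ 1.15131104e-01,  9.93350118e-01, -6.05576521e-04, -7.86223782e-05]), 'wrist_force': array([-0.395956  ,  1.20985555, -0.35495029]), 'ft_torque': array([0.00752302, 0.04369984, 0.02224855]), 'grip_force': 0.0, 'gripper_width': 0.08542687322025865}
```

View pics/top0.png

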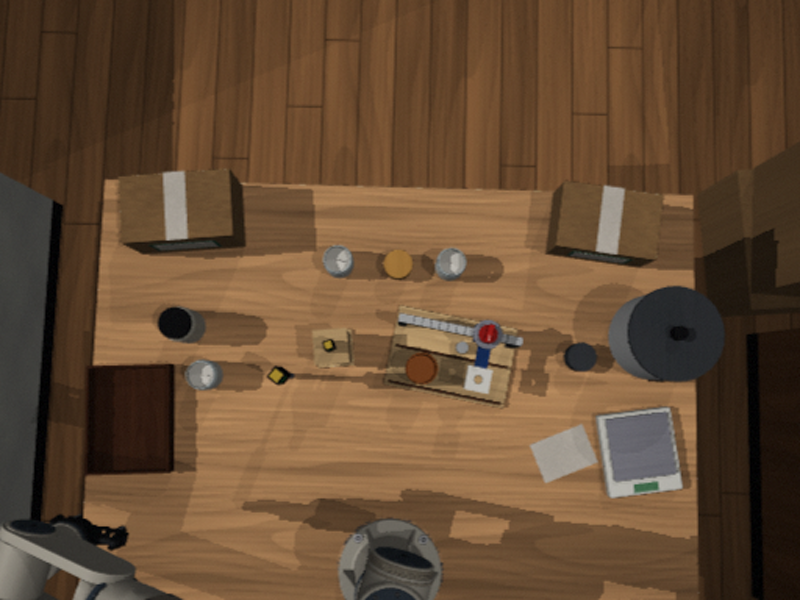

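View pics/side0.png

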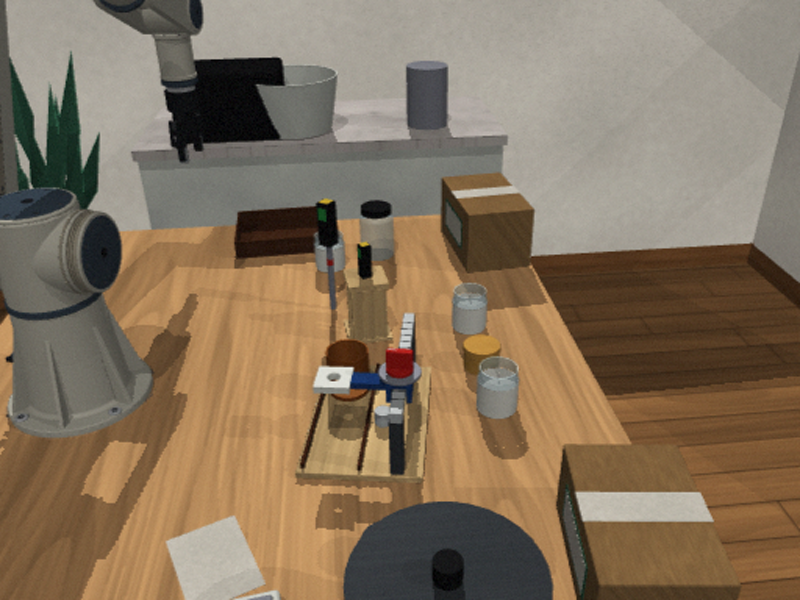

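The top view shows the guide plate at (478,379), the red knob at (488,333), the jar at (420,368) and the stand with the probe at (329,345). A larger look-alike probe stands at (278,376). The side view agrees: plate (333,378), knob (399,362), probe handle (364,260). Next I measure these with masks.

```bash
cat > h.py <<'E'
import numpy as np,cv2
from scipy.spatial.transform import Rotation as R
def load(n): return dict(np.load(n+".npz"))
def ray(c,p):
    V=c["view"];K=c["intrinsics"];Rm=V[:3,:3];o=-Rm.T@V[:3,3]
    return o,Rm.T@np.linalg.inv(K)@np.array([p[0],p[1],1.])
def onz(c,p,z):
    o,d=ray(c,p);return o+d*(z-o[2])/d[2]
def tri(c1,p1,c2,p2):
    (a,d),(b,e)=ray(c1,p1),ray(c2,p2);s=np.linalg.lstsq(np.c_[d,-e],b-a,rcond=None)[0]
    P,Q=a+d*s[0],b+e*s[1];return (P+Q)/2,np.linalg.norm(P-Q)
def proj(c,P):
    q=c["intrinsics"]@(c["view"][:3,:3]@np.asarray(P)+c["view"][:3,3]);return q[:2]/q[2]
def blob(c,lo,hi,box):
    "largest HSV blob within box (x0,y0,x1,y1): contour"
    h=cv2.cvtColor(c["frame"],cv2.COLOR_RGB2HSV);m=cv2.inRange(h,np.array(lo),np.array(hi))
    k=np.zeros_like(m);x0,y0,x1,y1=map(int,box);k[y0:y1,x0:x1]=m[y0:y1,x0:x1]
    cs=cv2.findContours(k,cv2.RETR_EXTERNAL,cv2.CHAIN_APPROX_NONE)[0]
    b=max(cs,key=cv2.contourArea);M=cv2.moments(b)
    return b,np.array([M["m10"],M["m01"]])/max(M["m00"],1e-9),cv2.contourArea(b)
WHITE=((0,0,150),(180,70,255));RED=((0,170,90),(6,255,255));AMB=((3,120,40),(18,255,190));YEL=((20,120,100),(35,255,255))
E
python3 - <<'E'
from h import *
t,s=load("top0"),load("side0");f=1/1.5625
def B(x,y,r): return [(x-r)*f,(y-r)*f,(x+r)*f,(y+r)*f]
for nm,col,bt,z in(("plate",WHITE,B(478,379,22),.134),("knob",RED,B(488,333,18),.188),("jar",((0,150,30),(12,255,220)),B(420,368,24),.097),("ptop",YEL,B(329,345,14),.2)):
    b,c,a=blob(t,*col,bt);r=cv2.minAreaRect(b);P=onz(t,c,z)
    w=np.array([onz(t,q,z)[:2] for q in cv2.boxPoints(r)]);e=np.diff(w,axis=0)
    print(nm,c,a,P.round(4),"edges",np.linalg.norm(e,axis=1).round(4)[:2],"yaw",np.degrees(np.arctan2(e[:,1],e[:,0])).round(1)[:2])
# rail ends give yaw
g=cv2.cvtColor(t["frame"],cv2.COLOR_RGB2HSV)
# zoom crops
a=cv2.resize(t["frame"][180:270,190:350],(800,450),interpolation=cv2.INTER_CUBIC)
cv2.imwrite("pics/c1.png",a[:,:,::-1])
b=cv2.resize(s["frame"][115:315,180:300],(360,600),interpolation=cv2.INTER_CUBIC)
cv2.imwrite("pics/c2.png",b[:,:,::-1])
bp,c,a=blob(s,*WHITE,B(333,378,25));print("side plate",c,a,onz(s,c,.134))
bp,c,a=blob(s,*RED,B(399,362,20));print("side knob",c,a,onz(s,c,.181))
bp,c,a=blob(s,*YEL,B(364,247,8));print("side yel",c,a,onz(s,c,.2))
E
```

```text
plate [305.93333333 242.62888889] 225.0 [ 0.4619 -0.1925  0.134 ] edges [0.0568 0.0577] yaw [-10.4 -99.9]
knob [312.151341   213.13218391] 87.0 [ 0.5649 -0.2061  0.188 ] edges [0.035  0.0349] yaw [ -88.5 -179.3]
jar [269.4008216  235.01525822] 284.0 [ 0.4863 -0.0626  0.097 ] edges [0.0702 0.0758] yaw [ -79.1 -169.4]
ptop [209.58666667 220.26666667] 12.5 [0.5306 0.1496 0.2   ] edges [0.0154 0.0139] yaw [ -61.9 -151.7]
side plate [213.07586619 241.15651135] 279.0 [ 0.46547038 -0.19110754  0.134     ]
side knob [255.12846518 231.87153482] 246.5 [ 0.56669357 -0.23173102  0.181     ]
side yel [232.15555556 155.88888889] 7.5 [0.53265909 0.15505007 0.2       ]
```

View pics/c1.png

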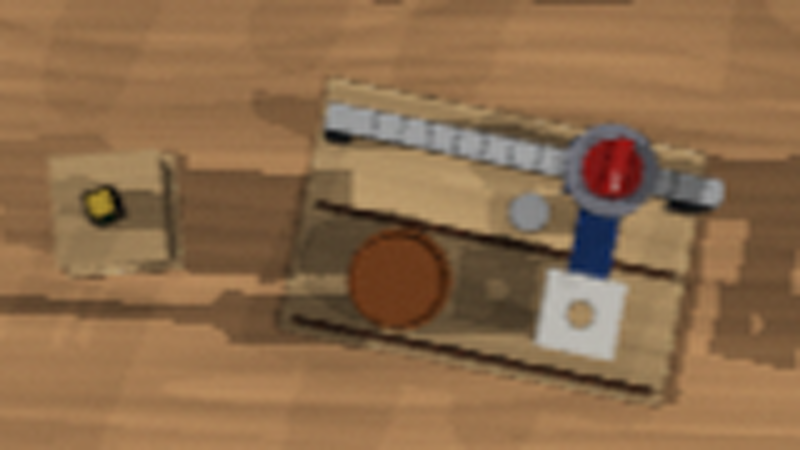

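```bash
cat >> h.py <<'E'
from workcell import bot,hand,kinematics,get_obs,vision,hand_in
psi=np.radians(-10.4);ex=np.array([np.cos(psi),np.sin(psi),0]);ey=np.array([-np.sin(psi),np.cos(psi),0])
def ori(a): return R.from_euler("zx",[0,0]).as_quat() if a is None else (R.from_euler("z",a)*R.from_euler("x",np.pi)).as_quat()
def st(msg=""):
    o=get_obs();print(msg,round(o["time_s"],1),o["position"].round(4),"F",o["wrist_force"].round(1),"T",o["ft_torque"].round(2),"w",round(o["gripper_width"],4),"g",round(o["grip_force"],1));return o
E
python3 - <<'E'
from h import *
s,t=load("side0"),load("top0")
b,c,a=blob(s,(0,150,30),(12,255,220),[205,215,240,262]);x,y,w,h=cv2.boundingRect(b);print("side jar",c,a,x,y,w,h)
b,c,a=blob(t,(0,150,30),(12,255,220),[250,220,290,252]);e=cv2.fitEllipse(b);print("top jar ell",e,onz(t,e[0],.097).round(4))
k=np.array([.566,-.209,0]); a=np.radians(180-10.4-5)
p0=get_obs()["position"]
bot.servo_line(p0+[0,0,.1],velocity=.3)
bot.reach(k+[0,0,.28],ori(a));st("above")
c=vision.read_camera("side");np.savez("side1.npz",**c)
im=cv2.resize(c["frame"][150:330,170:330],(640,720)[::1]);cv2.imwrite("pics/s1.png",cv2.resize(im,(533,600))[:,:,::-1])
E
```

```text
side jar [222.18545632 226.8716447 ] 341.5 209 217 27 21
top jar ell ((269.5709228515625, 234.70066833496094), (18.293689727783203, 20.907197952270508), 27.41278076171875) [ 0.4875 -0.0632  0.097 ]
above 3.8 [ 0.5663 -0.2083  0.28  ] F [-0.1 -0.4 -0.5] T [ 0.03 -0.03 -0.05] w 0.0851 g 0.0
```

View pics/s1.png

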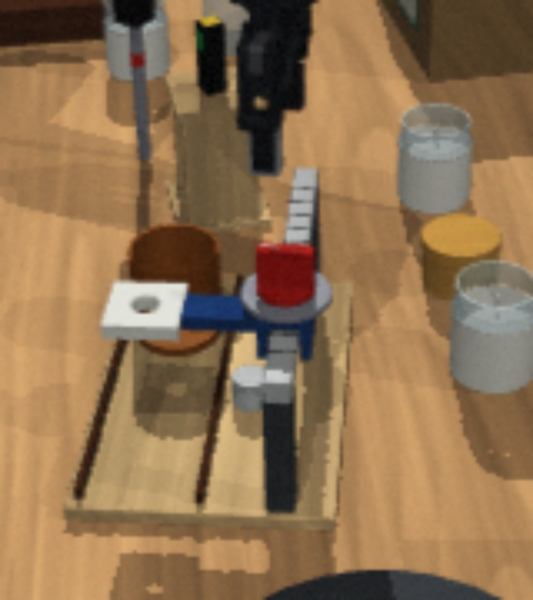

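The side crop shows the gripper above and behind the knob. The red bar is at about column 285 of the crop, roughly x = 0.567, which matches the top view. Now I descend, push with loosely closed fingers, then grip.

Run:
```python
from h import *
a=np.radians(180-10.4-5); k=np.array([.567,-.2095,.183])
hand.move_gripper(.05,60)
bot.servo_line(k,ori(a),velocity=.1);st("down")
hand.move_gripper(.02,40);o=st("loose")
tgt=k+ .132*ey
bot.servo_line(tgt,velocity=.07);st("slid")
c=vision.read_camera("side");np.savez("side2.npz",**c)
c2=vision.read_camera("top");np.savez("top2.npz",**c2)
x=np.hstack([cv2.resize(c["frame"][170:300,190:290],(400,520),interpolation=cv2.INTER_CUBIC),cv2.resize(c2["frame"][170:270,240:317],(400,520),interpolation=cv2.INTER_CUBIC)])
cv2.imwrite("pics/s2.png",x[:,:,::-1])
```

```text
down 5.4 [ 0.5674 -0.2097  0.1837] F [-0.2  0.3 -0.1] T [ 0.02 -0.   -0.01] w 0.0503 g 0.0
loose 5.8 [ 0.5671 -0.2095  0.1832] F [-0.4 -0.3  0.4] T [-0.02  0.06 -0.  ] w 0.0199 g 0.0
slid 7.8 [ 0.5912 -0.0798  0.1832] F [ 0.1  0.3 -0.5] T [ 0.04  0.01 -0.02] w 0.0204 g 0.0
```

View pics/s2.png

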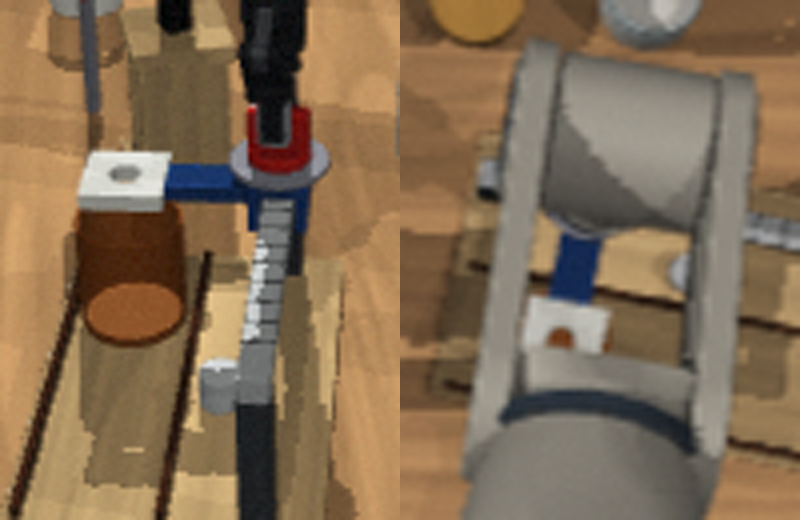

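Run:
```python
from h import *
p=get_obs()["position"]
s=load("side2");b,c,a=blob(s,*WHITE,[205,203,236,226]);print("plate side",onz(s,c,.134),a)
hand.move_gripper(.0,80);st("grip")
p=np.array([.5912,-.0798,.183])
for d in(30,55,68,72,75):
    bot.servo_line(p,ori(np.radians(180-10.4-d)),velocity=.02) if 0 else bot.reach(p,ori(np.radians(180-10.4-d)));o=st(d)
```

```text
plate side [ 0.48831836 -0.06411976  0.134     ] 207.0
grip 8.2 [ 0.591  -0.0799  0.1834] F [-1.8 -1.5  4.4] T [-0.2   0.29  0.13] w 0.012 g 78.1
30 8.7 [ 0.5913 -0.0795  0.1834] F [-1.4  1.4  6. ] T [ 0.18  0.37 -0.17] w 0.0124 g 78.2
55 9.2 [ 0.5916 -0.0795  0.1834] F [0.4 1.9 4.9] T [ 0.34  0.12 -0.13] w 0.0125 g 78.2
68 9.5 [ 0.5918 -0.0796  0.1835] F [0.3 1.1 5. ] T [ 0.39 -0.04 -0.12] w 0.0121 g 78.2
72 9.8 [ 0.5919 -0.0797  0.1834] F [1.3 2.4 4.9] T [ 0.33 -0.13 -0.09] w 0.0122 g 78.2
75 10.0 [ 0.5919 -0.0797  0.1834] F [1.2 1.6 5.7] T [ 0.39 -0.17  1.09] w 0.0125 g 81.2
```

Run:
```python
from h import *
hand.move_gripper(.05);p=get_obs()["position"]
bot.servo_line(p+[0,0,.15],velocity=.25)
P=np.array([.5316,.1523,.36]); bot.reach(P,ori(np.radians(180-30)));st("at probe")
for n in("top","side"):
    c=vision.read_camera(n);np.savez(n+"3.npz",**c)
    if n=="side": i1=c["frame"][150:300,190:290]
bb=load("top3")["frame"][190:265,240:320]
x=np.hstack([cv2.resize(i1,(380,570),interpolation=cv2.INTER_CUBIC),cv2.resize(bb,(420,570) and (420,394),interpolation=cv2.INTER_CUBIC) if 0 else cv2.copyMakeBorder(cv2.resize(bb,(420,394),interpolation=cv2.INTER_CUBIC),0,176,0,0,cv2.BORDER_CONSTANT)])
cv2.imwrite("pics/s3.png",x[:,:,::-1])
```

```text
at probe 12.2 [0.5316 0.1516 0.359 ] F [-0.3  0.5 -0. ] T [0.01 0.05 0.01] w 0.0495 g 0.0
```

View pics/s3.png

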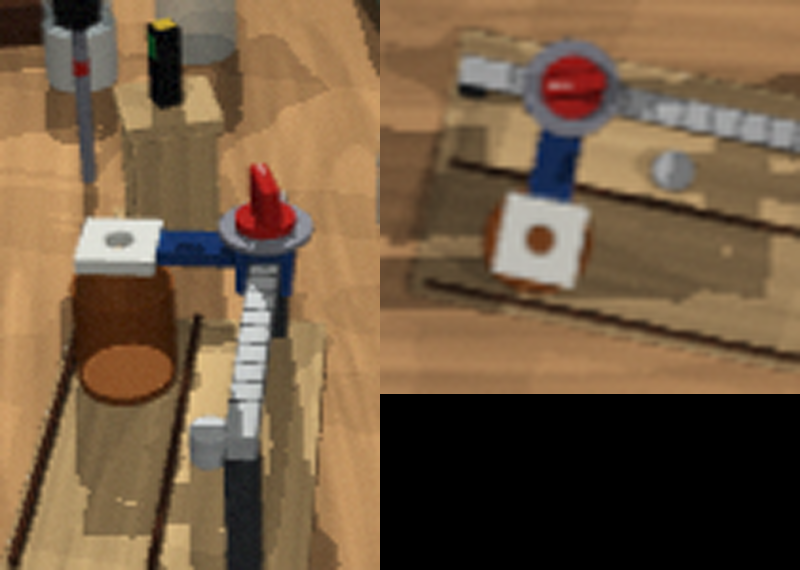

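The guide now sits over the jar. In the top crop the plate's hole is at (540,240), with jar rim visible evenly on both sides. The knob bar has turned about 72°. Next I measure the residuals and the probe.

Run:
```python
from h import *
t,s,t0=load("top3"),load("side3"),load("top0")
b,c,a=blob(t,*WHITE,[255,222,285,250]);r=cv2.minAreaRect(b);print("plate top",onz(t,r[0],.134).round(4),onz(t,c,.134).round(4),r)
b,hc,a=blob(t,(0,120,40),(15,255,255),[265,230,276,241]);print("hole",hc,a,onz(t,hc,.128).round(4))
b,c2,a=blob(s,*WHITE,[205,203,236,226]);print("plate side",onz(s,c2,.134).round(4))
b,kc,a=blob(t,*RED,[265,196,290,220]);print("knob top",onz(t,kc,.17).round(4))
# probe handle: black or yellow in top0
h=cv2.cvtColor(t0["frame"],cv2.COLOR_RGB2HSV);x0,y0,x1,y1=200,208,222,234
m=((h[...,2]<75)|cv2.inRange(h,np.array(YEL[0]),np.array(YEL[1])).astype(bool))[y0:y1,x0:x1].astype(np.uint8)
print(h[y0:y1,x0:x1,2][6:20,2:18])
cs=cv2.findContours(m,cv2.RETR_EXTERNAL,cv2.CHAIN_APPROX_NONE)[0];b=max(cs,key=cv2.contourArea)+[x0,y0]
r=cv2.minAreaRect(b);print(r,onz(t0,r[0],.2).round(4))
# stand top plate: side view tan top
for n,c,bx in(("t",load("top0"),[192,205,230,238]),):
    b,q,a=blob(c,(10,50,120),(25,140,255),bx);r=cv2.minAreaRect(b);print("stand",r,onz(c,r[0],.13).round(4))
# handle in side view: yellow top and dark body
h=cv2.cvtColor(s["frame"],cv2.COLOR_RGB2HSV);m=(h[150:185,222:245,2]<60).astype(np.uint8)
cs=cv2.findContours(m,cv2.RETR_EXTERNAL,cv2.CHAIN_APPROX_NONE)[0];b=max(cs,key=cv2.contourArea)+[222,150];M=cv2.moments(b);q=(M["m10"]/M["m00"],M["m01"]/M["m00"]);print("side handle",q,cv2.boundingRect(b),onz(s,q,.165).round(4))
```

```text
plate top [ 0.4851 -0.0637  0.134 ] [ 0.485  -0.0637  0.134 ] ((270.15386962890625, 235.2307891845703), (15.689291000366211, 15.297059059143066), 11.309932708740234)
hole [270.04166667 235.20833333] 12.0 [ 0.4853 -0.0635  0.128 ]
plate side [ 0.4878 -0.0611  0.134 ]
knob top [ 0.59   -0.0811  0.17  ]
[[165 163 162 161 163 165 166 167 168 166 164 167 166 168 166 169]
 [161 152 143 143 142 150 164 166 168 168 167 167 165 164 165 162]
 [141 140 139 140 139 138 136 139 144 142 148 155 160 164 162 162]
 [137 138 140 139 134 127 126 102  77  60  73 130 158 157 158 155]
 [142 143 144 141 109  72  82  94 137 120  24  64 104 106 104 104]
 [142 143 142 127  84  95 148 162 162 134  62  25  76 102 104 104]
 [140 139 138 135 100 112 158 163 163 141  80   4  66 103 106 108]
 [132 131 131 130 104  92 140 162 162 157 110  18  46  89 106 105]
 [129 129 130 127 104  72 116 151 149 116  60  30  30  78 103 103]
 [146 146 146 141 127  88  53  74  53  20  19  30  51  84 106 109]
 [152 153 154 154 148 123  67  35  28  29  49  79 105 110 108 107]
 [153 155 154 149 144 145 130 100  80  90 107 106 112 115 117 118]
 [147 150 148 144 140 139 140 140 140 141 139 142 146 152 153 151]
 [145 146 141 139 139 140 139 140 141 141 143 147 153 153 154 156]]
((210.5, 220.5), (7.0, 7.0), 90.0) [0.5298 0.1464 0.2   ]
stand ((210.5, 221.0), (32.0, 37.0), 90.0) [0.5309 0.1522 0.13  ]
side handle (233.26877934272298, 167.23591549295776) (229, 156, 9, 23) [0.5342 0.1474 0.165 ]
```

Run:
```python
from h import *
P=np.array([.5325,.152,0])
def A(d): return ori(np.radians(d))
bot.reach(P+[0,0,.30],A(20));st()
bot.servo_line(P+[0,0,.168],A(20),velocity=.12)
hand.move_gripper(0,20);st("g1")
hand.move_gripper(.05)
bot.reach(P+[0,0,.168],A(65));bot.reach(P+[0,0,.168],A(110))
st("pre");hand.move_gripper(0,60);st("g2")
bot.servo_line(P+[0,0,.335],velocity=.12);st("up")
H=np.array([.488,-.0614,.335]);bot.reach(H,A(110));st("over")
bot.servo_line(H*[1,1,0]+[0,0,.300],velocity=.1);bot.dwell(.4);st()
c=vision.read_camera("side");np.savez("side4.npz",**c)
t=vision.read_camera("top");np.savez("top4.npz",**t)
x=np.hstack([cv2.resize(c["frame"][130:255,195:280],(400,588),interpolation=cv2.INTER_CUBIC),cv2.resize(t["frame"][180:262,240:296],(400,588),interpolation=cv2.INTER_CUBIC)])
cv2.imwrite("pics/s4.png",x[:,:,::-1])
```

```text
14.2 [0.5326 0.1518 0.3001] F [ 0.2 -0.4  0. ] T [-0.    0.02  0.01] w 0.0504 g 0.0
g1 15.8 [0.5329 0.1521 0.1686] F [-0.4 -0.8  4.3] T [-0.08  0.05  0.  ] w 0.0217 g 25.2
pre 17.8 [0.5325 0.152  0.168 ] F [ 0.9 -0.4 -0. ] T [-0.02 -0.02  0.02] w 0.05 g 0.0
g2 18.1 [0.5325 0.152  0.1681] F [-0.2  0.6  1.5] T [-0.02  0.1   0.03] w 0.0213 g 58.5
up 19.7 [0.5322 0.1519 0.3342] F [-0.5  0.6 -0.9] T [ 0.03 -0.02  0.  ] w 0.0214 g 58.6
over 20.5 [ 0.4884 -0.0608  0.335 ] F [-0.1  0.3 -1.5] T [ 0.04 -0.01  0.04] w 0.0213 g 58.6
 21.4 [ 0.4881 -0.0615  0.3003] F [-0.2 -0.3 -0.3] T [-0.03  0.03 -0.01] w 0.0209 g 58.6
```

View pics/s4.png

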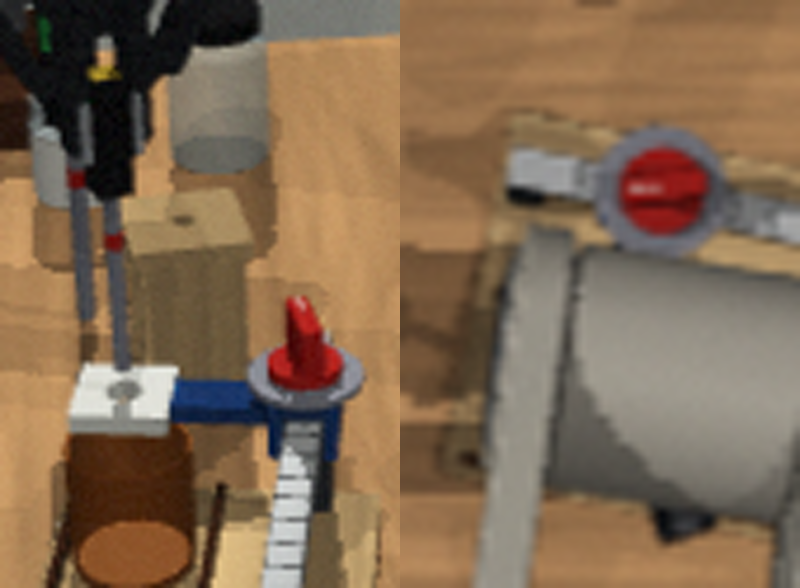

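The side crop shows the rod tip at (123,368) just above the hole at (124,390), with the red band at (115,242). The knob is at its stop and the original stand is empty. I'll compare these points numerically.

Run:
```python
from h import *
s=load("side4");s3=load("side3")
b,c,a=blob(s,*RED,[215,174,224,188]);print("band px",c,a,"pred",proj(s,[.4881,-.0615,.147+.085]))
bx=[205,203,236,226]
b,cp,a=blob(s3,*WHITE,bx);hull=cv2.convexHull(b);
# hole: gray darker region inside plate (no arm)
g=cv2.cvtColor(s3["frame"],cv2.COLOR_RGB2GRAY)
sub=g[206:222,212:232];print(sub)
print(cv2.cvtColor(s["frame"],cv2.COLOR_RGB2GRAY)[176:222,214:230])
for z in(.134,.128):print(z,"pred hole",proj(s,[.4881,-.0615,z]))
print("pred tip",proj(s,[.4881,-.0615,.147]))
```

```text
band px [218.5 181. ] 6.0 pred [218.69297657 180.87887715]
[[ 89  95 106 146 148 143 143 147 146 173 156  85  94 104 115  98  95  96
   94  95]
 [128 188 172 191 188 187 190 185 178 193 180 151 145 140 148 141 140 137
  137 129]
 [158 223 222 223 221 221 222 221 221 222 222 223 225 221 221 225 223 224
  222 222]
 [199 223 220 224 222 222 221 222 223 223 221 223 223 225 222 224 221 222
  223 215]
 [222 221 221 223 223 223 221 222 216 207 211 220 220 222 224 221 223 222
  224 207]
 [225 221 222 222 224 214 188 172 157 152 152 151 183 220 221 223 223 224
  221 203]
 [223 225 224 222 219 188 141 127 132 136 129 126 142 200 224 222 222 224
  224 203]
 [221 222 221 222 219 189 119 133 130 128 126 124 136 193 219 220 222 222
  213 157]
 [223 223 223 224 221 208 149 133 137 138 123 146 188 222 221 223 223 222
  211 134]
 [222 224 222 224 222 222 220 204 207 206 196 223 221 223 222 224 224 224
  206  82]
 [222 222 222 222 222 221 225 221 220 221 223 220 222 222 221 223 220 221
  197  49]
 [218 221 221 220 220 221 222 221 222 220 220 222 223 222 221 223 223 218
  174  36]
 [179 176 176 177 176
[... 2827 characters left out ...]
3 115 115 115 141 193 225 223 224 224]
 [224 223 219 209 150 134 132 134 109 137 191 224 225 225 224 223]
 [222 223 224 225 219 192 149 144 156 225 224 224 226 224 224 223]
 [223 225 221 224 212 145 144 144 169 225 223 223 225 225 223 223]
 [221 222 223 222 210 143 143 145 167 223 225 223 223 225 225 219]
 [179 181 179 183 189 140 142 140 155 202 200 202 203 221 221 216]
 [133 135 132 132 132 135 132 132 132 134 133 132 133 129 119 129]
 [132 132 133 135 133 132 134 130 136 134 131 131 132 133 130 127]
 [132 130 130 131 131 128 131 131 128 133 131 131 133 129 133 129]]
0.134 pred hole [220.76091615 212.71656083]
0.128 pred hole [220.88237256 214.58648517]
pred tip [220.49578956 208.63471206]
```

Left/right the rod and hole agree to about 0.3 mm, and the arm-based hole estimate matches, so I lower the probe.

Run:
```python
from h import *
for z in(.28,.24,.202):
    bot.servo_line(np.array([.4882,-.0617,z]),velocity=.06);st()
bot.dwell(.5)
fs=[vision.read_camera("side") for _ in range(6)];c=fs[0];c["frame"]=np.mean([f["frame"] for f in fs],0).astype(np.uint8);np.savez("side5.npz",**c);st()
x=cv2.resize(c["frame"][185:245,195:260],(650,600),interpolation=cv2.INTER_CUBIC);cv2.imwrite("pics/s5.png",x[:,:,::-1])
for nm,ch in(("R",0),("G",1)):print(nm);print(c["frame"][204:220,214:230,ch])
for dz in(-.005,0,.005):print(proj(c,[.4882,-.0617,.134+dz]),proj(c,[.4882,-.0667,.134+dz]))
```

```text
22.0 [ 0.488  -0.0617  0.2795] F [-0.2 -1.  -0.3] T [0.03 0.03 0.01] w 0.0213 g 58.6
 22.8 [ 0.4884 -0.0617  0.2402] F [-1.1 -0.5 -0.8] T [ 0.02 -0.03  0.06] w 0.022 g 58.6
 23.6 [ 0.4883 -0.0617  0.2021] F [ 0.1  0.2 -1. ] T [ 0.04  0.01 -0.02] w 0.0216 g 58.6
 24.4 [ 0.4882 -0.0617  0.202 ] F [ 0.3 -0.1 -1.6] T [-0.03  0.02  0.01] w 0.0213 g 58.6
R
[[ 86 109 142  82  17   9   9  15  31  56  72 107 109 105 101  99]
 [103 152 158 163  83  37  37  58  93 108 104 104 110 104 101 100]
 [105 153 153 151 138  75  63  70  85  79  87 101 119 106 103 102]
 [157 181 179 174 160  75  65  67  85 133 130 130 142 134 131 133]
 [197 197 196 196 182  90  65  75 110 197 196 197 198 197 197 198]
 [198 198 198 196 183 113  67  74 113 197 197 196 198 197 206 224]
 [224 224 220 198 184 117  71  75 110 189 195 196 198 206 225 224]
 [214 214 214 208 173 101  72  76  81 111 156 198 204 226 224 224]
 [215 215 210 177 118 100  93  99  99  93 132 203 225 225 226 224]
 [225 225 220 190 100  94 101 104 102  99 138 195 226 225 225 225]
 [225 225 223 207 131  95 104 108 105 119 186 225 224 225 226 225]
 [224 224 
[... 868 characters left out ...]
5 216 210 177 112  58  25  25  27  68 133 205 225 225 226 225]
 [226 226 220 190  95  52  16  14  28  74 138 196 226 226 225 226]
 [226 225 224 208 127  68  28  29  45 112 187 225 226 225 226 225]
 [225 225 225 225 212 135 110 112 148 226 225 226 225 226 225 226]
 [225 225 225 225 214 146 146 146 170 226 226 225 225 226 226 225]
 [225 224 224 223 212 145 146 147 167 222 223 224 225 225 226 220]
 [181 180 180 185 191 143 143 142 144 142 159 203 207 221 222 216]
 [136 135 136 135 135 134 134 134 134 135 134 135 135 132 124 131]]
[220.90118308 214.31221612] [220.95474913 215.29581822]
[220.79999307 212.75320406] [220.85331532 213.73336169]
[220.69840534 211.18806467] [220.75148147 212.16474307]
```

View pics/s5.png

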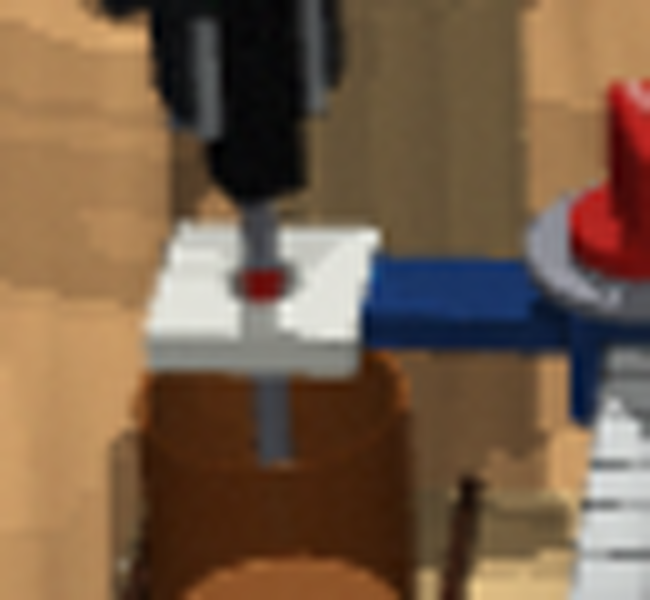

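The rod stands in the hole and the red band is level with the plate top. It sits about 0.5 px high, which means at most 1.4 mm in z or 2.3 mm in y. I'll make a small correction and hand in.

Run:
```python
from h import *
bot.servo_line(np.array([.4882,-.0625,.2015]),velocity=.02);bot.dwell(.8);o=st()
print(abs(o["joint_vel"]).max())
print(hand_in())
```

```text
25.5 [ 0.4882 -0.0625  0.2015] F [-0.6  0.  -0.4] T [-0.01  0.01  0.05] w 0.0213 g 58.6
0.0019958759037910136
the job is handed in; nothing more can be done
None
```

I handed the job in at 25.5 s: the guide is over the jar and clamped at its stop, and the probe is held still in the hole with no contact force felt. By camera the red band is level with the plate top and the rod centred to about 2 mm; I did not re-image after a last correction of under 1 mm.

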